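# Fill the biscuit case and set its lid stay to vent

## Task

Fill the biscuit case: lift the red stay off its pin by the black knob, swing the lid wide open and drop the hole nearest the knob over the pin. With the lid stayed wide open, lay every whole shortbread finger on the floor of the case, none on top of another, and put every broken one (snapped short, or with a corner gone) on the plate. Then lift the stay again and drop its middle hole over the pin, so that the lid stands part open and the biscuits can air; let go, and leave the mug, the tamper and the sachet tin where they are.

Things in the scene. Friction and masses are not known exactly. Their poses are not given: they have to be found in the camera images.
- case_floor (a point): Centre of the inner floor of the fixed wooden biscuit case, a square open tray 190 x 190 mm outside, 176 x 176 inside, walls 40 mm high, floor 6 mm thick; z up, x and y square to the walls. The case is turned about 45 degrees: its -x wall looks to the robot's front left. In these axes the lid hinge is at (-100, +100) mm and the stay pin at (-140, +55) mm, on a bracket.
- lid_hinge (a point): Upright hinge axis of the lid at the case's (-x, +y) corner, at the lid's top face, 50 mm above the worktop.
- stay_pin (a point): Tip of the upright brass stay pin, 68.5 mm above the worktop: 8 mm thick, its tip 10.5 mm above the underside of the stay lying level, on a steel post 18 mm thick that ends 2 mm under the stay. The pin is fixed to the case by a bracket.
- lid (a joint): Angle of the lid in rad: 0 shut, grows counter-clockwise seen from above as the lid swings level, sideways off the case, about the hinge; stop at 1.95. Lid: clear panel in a pale wooden frame, 208 x 208 x 8 mm, reaching 12 mm beyond the hinge axis on its two hinge-side edges, top face 50 mm above the worktop. It stays where it is left (friction 0.06 N m). At 0.61 the middle hole, at 1.75 the hole nearest the knob fits the pin.
- stay_pivot (a point): Pivot of the stay on the lid: fixed to the lid 110 mm from the hinge axis, in the case's -y direction from it while shut (so that it turns with the lid), at the height of the underside of the bar, 58 mm above the worktop.
- stay_swivel (a joint): Swing of the stay about the upright axis of its pivot, relative to the lid, rad: 0 as at the start, grows counter-clockwise from above. At 0 the bar points 2.1223 rad counter-clockwise of the lid's own x axis (which is the case's x axis when the lid is shut). Turns easily.
- stay_bar (a joint): Lift of the stay about its pivot, rad: 0 level (stop), grows as the knob end is raised, up to 0.7; it falls back by its weight of 90 g. To clear the pin at the hole nearest the pivot it needs 0.15.
- stay_knob (a point): Middle of the black upright knob on the stay: 16 mm thick, 35 mm tall above the bar, 200 mm from the pivot; this point is 20 mm above the top of the bar, 83 mm above the worktop when level. Stay: red flat bar 26 mm wide, 5 mm thick, from 10 mm behind the pivot to 214 mm past it, with three holes 14 mm wide on its centre line.
- hole_1 (a point): Hole nearest the pivot, 76.3 mm from it, centre, underside of the bar; over the pin at the start, lid shut.
- hole_2 (a point): Middle hole, 112.5 mm from the pivot, centre, underside of the bar: the lid part open.
- hole_3 (a point): Hole nearest the knob, 161.6 mm from the pivot, centre, underside of the bar: the lid wide open.
- finger_1: Whole shortbread finger, a golden biscuit bar 26 x 60 x 20 mm with eight dark dots on top and plain square ends, about 40 g; origin at its centre, x across (26), y along its length (60), z up (20). At first flat on the baking sheet. May be absent.
- finger_2: Whole shortbread finger, a golden biscuit bar 26 x 60 x 20 mm with eight dark dots on top and plain square ends, about 40 g; origin at its centre, x across (26), y along its length (60), z up (20). At first flat on the baking sheet. May be absent.
- finger_3: Whole shortbread finger, a golden biscuit bar 26 x 60 x 20 mm with eight dark dots on top and plain square ends, about 40 g; origin at its centre, x across (26), y along its length (60), z up (20). At first flat on the baking sheet. May be absent.
- finger_4: Whole shortbread finger, a golden biscuit bar 26 x 60 x 20 mm with eight dark dots on top and plain square ends, about 40 g; origin at its centre, x across (26), y along its length (60), z up (20). At first flat on the baking sheet. May be absent.
- snapped: Broken shortbread: the same bar snapped short, 26 x 33 x 20 mm, pale ragged break at its +y end; origin within 2 mm of its centre, z up, mid-height. On the sheet at first. May be absent.
- chipped: Broken shortbread: 26 x 60 x 20 mm with its +x +y corner gone: full width over the -y half up to y = +4 mm, beyond that only a 12 mm wide strip at -x (x from -13 to -1 mm); origin at the centre of the full bar, mid-height. On the sheet at first. May be absent.
- sheet: Dark flat baking sheet 210 x 200 x 4 mm, fixed, origin at the centre of its underside; the batch lies on it.
- plate: White round plate, 144 mm wide, rim 16 to 18 mm high, flat middle about 80 mm wide and 9 mm above the worktop; loose; origin at the centre of its underside.
- sachets: Flat tin with sugar sachets, 69 x 90 x 24 mm, to be left alone; origin at the centre of its underside.
- blue_mug: Blue mug, 58 x 86 x 49 mm, to be left alone; origin at the centre of its underside.
- tamper_1: Tamper with a wooden handle, 58 mm wide, 86 mm tall, to be left alone; origin at the centre of its underside.
Not all that is in view belongs to the job. Leave any green or turquoise look-alike of the finger_1 alone. What is shaped like the finger_2 but purple is not meant.

How it is judged:
By the outcome, as a careful person would: the job done as asked, in the order asked, and still so for the second after the job is handed in, with the robot touching nothing.
Of finger_1, finger_2, finger_3, finger_4 only 3 to 4 are there at a start; the rules pass over those that are not, and their reading is None.
Of snapped, chipped only 1 to 2 are there at a start; the rules pass over those that are not, and their reading is None.
At some moment in a run one of finger_1, finger_2, finger_3, finger_4, snapped, chipped may be knocked a few centimetres aside while the robot is not near it.
Once in a run the grip may slacken for a moment while it holds something.
It also fails if it takes over 208 s, if anything falls off the work surface, if the arm or the gripper's body presses on something with over 40 N, if the wrist force passes 120 N, or if a joint passes its speed limit or range.

## Robot

A 6-joint arm with a two-finger parallel gripper is mounted at the origin on a cart in front of the work surface, level with it; the furniture and walls round the work are solid. World frame = base frame: x ahead of the robot, y to its left, z up, the work surface at z = 0. Lengths are in m, angles in degrees, forces in N, time in s.
With the tool pointing down it reaches from about 0.4 to 0.825 m from the base axis. Payload 7 kg.
Tool frame: the origin (TCP) lies midway between the tips of the shut fingers; the grasp point (between the pads) lies r.pinch_z behind it (r.pinch_z is the distance from the TCP to the grasp point, in m); z points along the fingers, y is the line along which they close (so a half turn about z gives the same grasp; the last joint's range is limited). The gripper opens to 88 mm and grips with 3 to 60 N. Pads are 19 mm wide; open, the fingers measure 130 mm over their backs; the gripper's body (78 mm by 193 mm) begins 47 mm behind the grasp point.
Start: joints at [83.772, 20.546, 0.682, 0, -70.136, -16.507], TCP at [0.261, 0.623, 0.227] pointing down, gripper open.
Joint ranges: [-176.03, 176.03], [-82.01, 121.73], [-58.28, 71.71], [-173.87, 95.51], [-174.79, -0.11], [-173.66, 173.66]. Speed limits (degrees/s): [136.94, 136.94, 172.46, 180, 180, 180].

## Interface

Orientations are given as [roll, pitch, yaw] about the fixed x, y, z axes, in that order (R = Rz(yaw) Ry(pitch) Rx(roll)).
In Python, from plant import r, optics, job gives the robot as it stands.
- The arm moves only by the shell command python3 -m crank 'ROWS' [FORCE]. ROWS is JSON, a list of rows, each an object with "xyz": the shift along the tool's x, y, z in units of 30 mm (1.0 is 30 mm), a list of three; "delta_rot": the turn, a rotation vector about the tool's x, y, z in degrees, a list of three; "claw": the closure, from 0 (fully open) to 1 (shut). A call has 1 to 20 rows; each row is the pose to reach, as a shift and turn from the pose commanded when the call began, along the tool's axes at that moment; what a row does not reach only later rows make up. A row lasts 1/8 s, in which the tool goes at most 62.5 mm and 10.7 degrees, less where a joint would pass 70% of its speed; a pose out of reach is approached as far as the arm can. A call with a gripper value outside its range is refused whole. The fingers move at their own pace and stop on an object; FORCE is the grip in N (left out, the last holds). Time passes only in rows, so rows that repeat a pose let the fingers close. It gives the time, the measured TCP pose, the force, the opening and the grip force at its end, in the units of the state.
- r.get_state(): the state, without advancing time (a new reading comes with each control period).
- optics.capture(name): name is "scene" or "side" or "wrist"; returns a dict with "img" (420x560x3 uint8, blue, green, red), "fovy" (degrees; the focal length in pixels is half the picture's height over the tangent of half this angle, whatever the lens; pixels are square), "cx", "cy" (the principal point, pixels), "eye" and "rotation" of the camera in the world; the wrist camera has in their place "hand_eye" (4x4, takes a point from camera to tool coordinates, whose origin is the TCP and whose axes are the flange's). Camera axes: x right, y up, looking along -z (the intrinsics and any distortion apply to the point x, -y, -z); pixel columns grow to the right and rows downward; lengths in m; the calibration is good to about 2 mm. A picture is of the moment at which its call begins: read the wrist's pose just before it. There is no depth.
- job.close_job(): hands the job in; it is judged then, once.
The state is a dict: "time_s": time; "joints": joint angles; "qd": joint speeds; "joint_torque": joint torques, N m; "tcp_pos": TCP position; "eef_rot": TCP orientation; "contact_force": force on the tool from outside, world axes, zero at the start; "moment": the same for the moment, N m; "gripper_width": finger opening in m; "gripper_force": force on a finger pad.
Only numpy, scipy, OpenCV 4.12 (cv2) and the standard library are available. Lean on these libraries where they do the work, as an engineer would, in place of code of your own. Each camera call takes 0.05 s, during which the arm holds its last target. There are 200 camera calls.

## Working session

There is one attempt and no reset: what is moved stays moved. The work goes in short steps, Python scripts to look and compute and a shell command to move; the robot and the scene stay as the last step left them, time stands still between calls to the robot, and variables do not carry over. Pictures are saved under pics/ and viewed, at most 16 in all, crops included, and the job is handed in when it is done.

```bash
ls; mkdir -p pics
python3 - <<'E'
from plant import r,optics,job
import cv2
print(r.get_state(), r.pinch_z)
for n in ("scene","side","wrist"):
    c=optics.capture(n); cv2.imwrite(f"pics/{n}0.png",c["img"])
    print(n,{k:v for k,v in c.items() if k!="img"})
E
```

```text
pics
{'time_s': 0.0, 'joints': array([ 8.37716845e+01,  2.05890059e+01,  6.32259626e-01, -1.94553475e-02,
       -7.01351385e+01, -1.65072618e+01]), 'qd': array([-0.10758733, -0.00423177, -0.05380115,  0.02233892,  0.06096501,
        0.02598047]), 'joint_torque': array([-1.94982560e-03, -5.82724822e+01,  2.93057334e+01,  6.99737146e+00,
        6.99433978e-03, -1.47049059e-04]), 'tcp_pos': array([0.26070795, 0.62207994, 0.22564069]), 'eef_rot': array([ 1.79906705e+02, -8.57480047e-03, -2.27421960e+01]), 'contact_force': array([ 0.71665519, -0.17042971,  0.06842882]), 'moment': array([ 0.01372331, -0.0299156 , -0.04164813]), 'gripper_force': 0.0, 'gripper_width': 0.08764143492836561} 0.0188
scene {'fovy': 50.808913137212954, 'cx': 272.80083668157005, 'cy': 205.5467257991591, 'eye': array([0.14260731, 0.72038205, 0.92522223]), 'rotation': array([  46.73646182,   -1.26700123, -148.79209097])}
side {'fovy': 54.651080406253406, 'cx': 279.3899114666552, 'cy': 214.0529707235034, 'eye': array([-0.07103134, -1.02882769,  0.61250191]), 'rotation': array([ 65.21280379,  -0.69577064, -34.69995044])}
wrist {'fovy': 68.85503510000946, 'cx': 280.3282380181144, 'cy': 208.68099467955898, 'hand_eye': array([[ 5.08364673e-04,  9.55857183e-01,  2.93831222e-01,
         7.98195973e-02],
       [ 9.99999610e-01, -6.98045716e-04,  5.40676159e-04,
         8.45960263e-04],
       [ 7.21916816e-04,  2.93830833e-01, -9.55857165e-01,
        -1.57976681e-01],
       [ 0.00000000e+00,  0.00000000e+00,  0.00000000e+00,
         1.00000000e+00]])}
```

View pics/scene0.png

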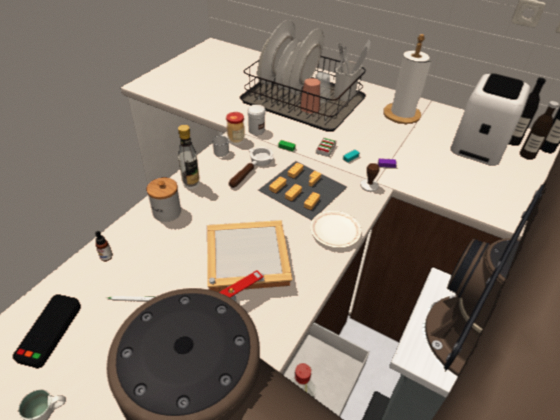

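View pics/side0.png

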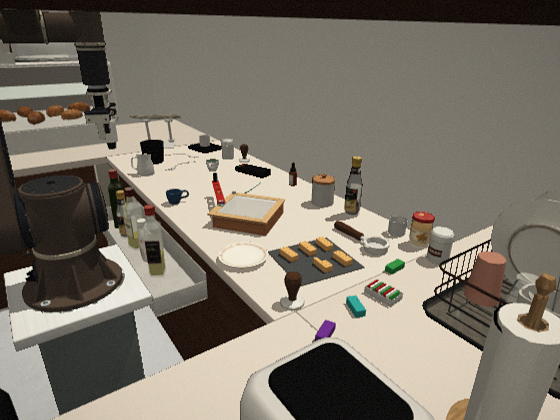

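The scene view shows the case near (248,253), the sheet near (303,188) with 5 biscuits and the plate at (336,230). The side view shows the same batch at about (315,257). The arm hides the knob in the scene view. I'll enlarge both.

```bash
cat > h.py <<'E'
import numpy as np, cv2
from scipy.spatial.transform import Rotation as R
from plant import r,optics,job
def cam(n,save=None):
    s=r.get_state(); c=optics.capture(n)
    if n=="wrist":
        T=np.eye(4); T[:3,:3]=R.from_euler('xyz',s["eef_rot"],degrees=True).as_matrix(); T[:3,3]=s["tcp_pos"]
        M=T@c["hand_eye"]; c["R"],c["e"]=M[:3,:3],M[:3,3]
    else: c["R"],c["e"]=R.from_euler('xyz',c["rotation"],degrees=True).as_matrix(),np.array(c["eye"])
    c["f"]=210/np.tan(np.radians(c["fovy"])/2)
    if save: cv2.imwrite(f"pics/{save}.png",c["img"])
    return c
def world(c,u,v,z):
    d=c["R"]@np.array([(u-c["cx"])/c["f"],-(v-c["cy"])/c["f"],-1.])
    return c["e"]+d*(z-c["e"][2])/d[2]
def pix(c,p):
    q=c["R"].T@(np.asarray(p)-c["e"]); return np.array([c["cx"]-c["f"]*q[0]/q[2],c["cy"]+c["f"]*q[1]/q[2]])
def move(xyz,yaw=None,tilt=None):
    """shift in tool units (30mm) and rotvec to reach world xyz with tool down at yaw; prints it"""
    s=r.get_state(); A=R.from_euler('xyz',s["eef_rot"],degrees=True)
    B=A if yaw is None else R.from_euler('xyz',[180,0,yaw],degrees=True)
    print("xyz",np.round(A.inv().apply(np.asarray(xyz)-s["tcp_pos"])/.03,2),"rot",np.round((A.inv()*B).as_rotvec(degrees=True),1))
def det(c,z):
    """golden blobs: world centre, yaw of long axis, size"""
    hsv=cv2.cvtColor(c["img"],cv2.COLOR_BGR2HSV)
    return hsv
def crop(c,x,y,w,h,k,name): cv2.imwrite(f"pics/{name}.png",cv2.resize(c["img"][y:y+h,x:x+w],None,fx=k,fy=k,interpolation=cv2.INTER_CUBIC))
E
python3 - <<'E'
from h import *
c=cam("scene"); d=cam("side")
a=cv2.resize(c["img"][125:305,195:375],(600,600),interpolation=cv2.INTER_CUBIC); cv2.imwrite("pics/sc1.png",a)
crop(d,190,170,200,140,4,"sd1")
for n,u,v in (("plate",336,230),("sheet",303,188),("tamper",370,185),("case",248,253)): print(n,world(c,u,v,0.02))
for n,u,v in (("plate",243,257),("sheet",315,257),("tamper",292,300)): print(n,world(d,u,v,0.01))
E
```

```text
plate [ 0.42050642 -0.12277686  0.02      ]
sheet [ 0.58581987 -0.23213037  0.02      ]
tamper [ 0.41358852 -0.3597392   0.02      ]
case [0.58391055 0.08148783 0.02      ]
plate [ 0.42282874 -0.14487622  0.01      ]
sheet [ 0.59558054 -0.25936505  0.01      ]
tamper [ 0.42015905 -0.38607454  0.01      ]
```

View pics/sc1.png

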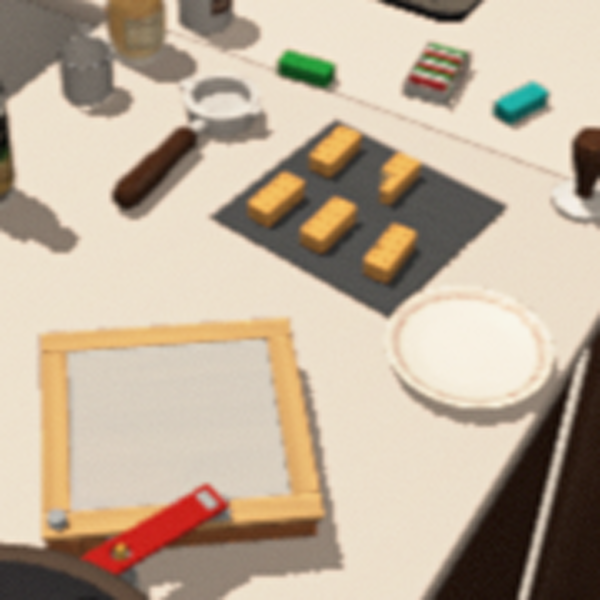

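View pics/sd1.png

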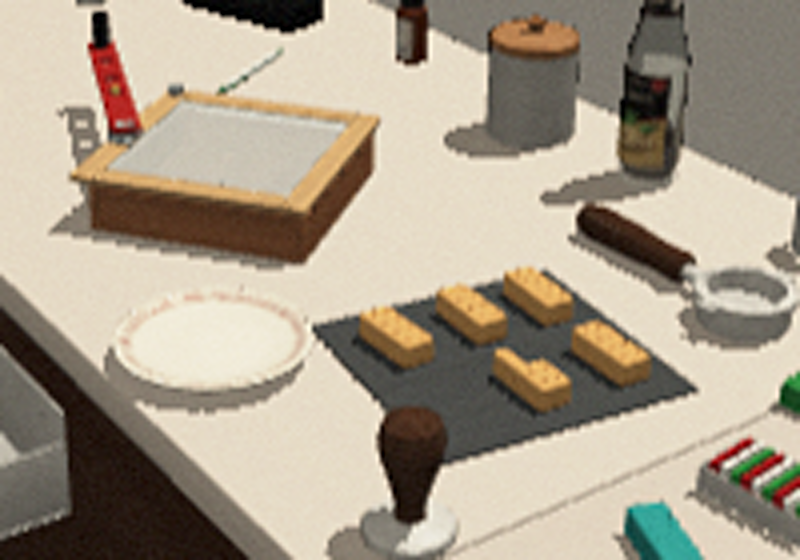

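There are five biscuits: four whole and one chipped, the one at (400,177) in the scene crop with its corner gone. No snapped one is present. The lid and stay are clear, so I'll compare the two views using the known lid geometry.

Run:
```python
from h import *
c=cam("scene"); d=cam("side")
S=[(40,335),(290,320),(320,512),(45,535)]; D=[(305,210),(72,178),(172,90),(380,120)]
# scene TL, TR, BR, BL
for p in S: print("sc",world(c,195+p[0]*.3,125+p[1]*.3,.05).round(4))
for p in D: print("sd",world(d,190+p[0]/4,170+p[1]/4,.05).round(4))
print("biscuits scene tops z=.024")
for p in [(335,143),(403,165),(277,193),(330,216),(392,243)]: print(world(c,195+p[0]*.3,125+p[1]*.3,.024).round(4))
print("side")
for p in [(397,328),(470,307),(538,288),(612,345),(535,372)]: print(world(d,190+p[0]/4,170+p[1]/4,.024).round(4))
print("hinge",world(c,195+57*.3,125+518*.3,.05),world(d,190+177/4,170+92/4,.05))
print("plate",world(c,195+470*.3,125+345*.3,.017),world(d,190+212/4,170+338/4,.017))
print("knob side",world(d,190+99/4,170+27/4,.083))
```

```text
sc [0.7189 0.0803 0.05  ]
sc [ 0.5538 -0.0453  0.05  ]
sc [0.4344 0.115  0.05  ]
sc [0.593  0.2392 0.05  ]
sd [ 0.5571 -0.0608  0.05  ]
sd [0.4302 0.0941 0.05  ]
sd [0.5925 0.2203 0.05  ]
sd [0.713  0.0562 0.05  ]
biscuits scene tops z=.024
[ 0.6524 -0.3031  0.024 ]
[ 0.5803 -0.309   0.024 ]
[ 0.6617 -0.2071  0.024 ]
[ 0.6033 -0.2053  0.024 ]
[ 0.5374 -0.2033  0.024 ]
side
[ 0.536  -0.2145  0.024 ]
[ 0.5989 -0.2194  0.024 ]
[ 0.6598 -0.2248  0.024 ]
[ 0.6489 -0.3179  0.024 ]
[ 0.5798 -0.3154  0.024 ]
hinge [0.59484437 0.22235302 0.05      ] [0.59396404 0.21336481 0.05      ]
plate [ 0.42396298 -0.13094698  0.017     ] [ 0.42407577 -0.14307464  0.017     ]
knob side [0.57369475 0.32890785 0.083     ]
```

The side and scene views disagree by about 15 mm in y, so I'll check with the wrist camera above the case.

Run:
```python
from h import *
move([.55,.25,.36],-110)
```

```text
xyz [13.69  7.73 -4.45] rot [ 0.  -0.  87.3]
```

```bash
python3 -m crank '[{"xyz":[0,0,-4.4],"delta_rot":[0,0,0],"claw":0},{"xyz":[0,0,-4.4],"delta_rot":[0,0,0],"claw":0},{"xyz":[13.7,7.7,-4.4],"delta_rot":[0,0,87.3],"claw":0},{"xyz":[13.7,7.7,-4.4],"delta_rot":[0,0,87.3],"claw":0},{"xyz":[13.7,7.7,-4.4],"delta_rot":[0,0,87.3],"claw":0},{"xyz":[13.7,7.7,-4.4],"delta_rot":[0,0,87.3],"claw":0},{"xyz":[13.7,7.7,-4.4],"delta_rot":[0,0,87.3],"claw":0},{"xyz":[13.7,7.7,-4.4],"delta_rot":[0,0,87.3],"claw":0},{"xyz":[13.7,7.7,-4.4],"delta_rot":[0,0,87.3],"claw":0},{"xyz":[13.7,7.7,-4.4],"delta_rot":[0,0,87.3],"claw":0},{"xyz":[13.7,7.7,-4.4],"delta_rot":[0,0,87.3],"claw":0},{"xyz":[13.7,7.7,-4.4],"delta_rot":[0,0,87.3],"claw":0},{"xyz":[13.7,7.7,-4.4],"delta_rot":[0,0,87.3],"claw":0},{"xyz":[13.7,7.7,-4.4],"delta_rot":[0,0,87.3],"claw":0}]' 10
python3 - <<'E'
from h import *
c=cam("wrist"); cv2.imwrite("pics/w1.png",cv2.resize(c["img"],(800,600),interpolation=cv2.INTER_CUBIC))
h=np.array([.594,.213]);
for n,p in dict(hinge=[*h,.05],pivot=[.508,.147,.063],knobtop=[.574,.332,.098],pin=[.534,.216,.0685]).items(): print(n,pix(c,p)*800/560)
E
```

```text
time_s: 2.1
tcp_pos: [0.5502, 0.2515, 0.3587]
eef_rot: [-180.0, 0.0, -109.9]
contact_force: [0.1, -0.9, -0.4]
gripper_width: 0.0878
gripper_force: 0.0
hinge [348.92380686 222.0566899 ]
pivot [404.48177611 128.86631764]
knobtop [405.15385522 331.3322316 ]
pin [403.36451839 206.78645222]
```

View pics/w1.png

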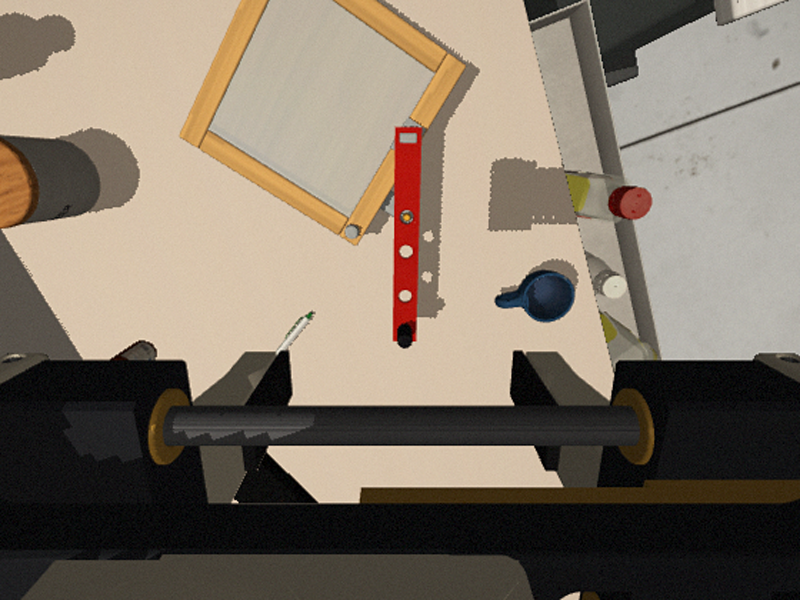

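The wrist view clearly shows hinge (352,232), pivot (408,138), pin (407,216), holes 2 and 3 at (406,252) and (405,296), the knob around (405,333), and the blue mug at (548,297).

Run:
```python
from h import *
c=cam("wrist"); k=.7
W=lambda u,v,z: world(c,u*k,v*k,z)[:2].round(4)
print(r.get_state()["tcp_pos"],r.get_state()["eef_rot"])
for n,a in dict(hinge=(352,233,.052),corner2=(465,66,.05),corner4=(182,137,.05),pivot=(408,138,.064),pin=(407,216,.0685),h2=(406,252,.063),h3=(405,296,.063),knobtop=(405,331,.098),mug=(551,298,.049),mughandle=(500,300,.03)).items(): print(n,W(*a))
p,q=W(407,216,.0685),W(405,296,.063); print(np.degrees(np.arctan2(*(q-p)[::-1])))
```

```text
[0.55030389 0.25128031 0.35863616] [-1.79998184e+02  7.92064685e-03 -1.09946832e+02]
hinge [0.595  0.2245]
corner2 [0.4339 0.1127]
corner4 [0.7196 0.0774]
pivot [0.5076 0.1559]
pin [0.5337 0.2257]
h2 [0.5474 0.2612]
h3 [0.5646 0.3063]
knobtop [0.5741 0.3314]
mug [0.4133 0.3681]
mughandle [0.4653 0.3581]
69.02444063750737
```

Wrist and scene agree and match the model geometry: hinge (0.594,0.2243), case yaw −52°. The side view is biased. Next is the approach to the knob.

```bash
cat >> h.py <<'E'
H=np.array([.594,.2243]); YAW=-52.0; L1,L2=.11,.2
d2=lambda a:np.array([np.cos(np.radians(a)),np.sin(np.radians(a))])
C0=H-(-.1*d2(YAW)+.1*d2(YAW+90)); PIN=C0-.14*d2(YAW)+.055*d2(YAW+90)
def pose(th,beta,lam,hh=.010):
    """TCP pose holding the knob: lid angle th rad, bar direction beta deg, lift lam rad"""
    P=np.r_[H+L1*d2(YAW-90+np.degrees(th)),.058]; d=np.r_[d2(beta),0]; z=np.array([0,0,1.])
    up=-np.sin(lam)*d+np.cos(lam)*z; a=np.cos(lam)*d+np.sin(lam)*z
    x=-a; zt=-up
    return P+L2*a+hh*up, R.from_matrix(np.c_[x,np.cross(zt,x),zt])
def beta_pin(th):
    v=PIN-(H+L1*d2(YAW-90+np.degrees(th))); return np.degrees(np.arctan2(v[1],v[0])),np.hypot(*v)
def rel(lst):
    s=r.get_state(); A=R.from_euler('xyz',s["eef_rot"],degrees=True)
    for p,B in lst: print(np.round(A.inv().apply(p-s["tcp_pos"])/.03,2).tolist(),np.round((A.inv()*B).as_rotvec(degrees=True),1).tolist())
E
python3 - <<'E'
from h import *
for t in (0,.61,1.75): print(t,beta_pin(t))
p,B=pose(0,beta_pin(0)[0],0); print(p,B.as_euler('xyz',degrees=True))
rel([(p+[0,0,.06],B),(p,B)])
E
```

```text
0 (np.float64(69.60750224624887), np.float64(0.07632168761236874))
0.61 (np.float64(104.32767128716507), np.float64(0.11247985718435982))
1.75 (np.float64(151.54911438028122), np.float64(0.1617056346681235))
[0.57700868 0.34404276 0.068     ] [-180.            0.         -110.39249775]
[-3.21, 0.22, 7.69] [-0.0, 0.0, 0.4]
[-3.21, 0.22, 9.69] [-0.0, 0.0, 0.4]
```

```bash
python3 -m crank '[{"xyz":[-3.2,0.2,4],"delta_rot":[0,0,0.4],"claw":0.2},{"xyz":[-3.2,0.2,7.7],"delta_rot":[0,0,0.4],"claw":0.3},{"xyz":[-3.2,0.2,7.7],"delta_rot":[0,0,0.4],"claw":0.4},{"xyz":[-3.2,0.2,7.7],"delta_rot":[0,0,0.4],"claw":0.4},{"xyz":[-3.2,0.2,8.3],"delta_rot":[0,0,0.4],"claw":0.4},{"xyz":[-3.2,0.2,9],"delta_rot":[0,0,0.4],"claw":0.4},{"xyz":[-3.2,0.2,9.7],"delta_rot":[0,0,0.4],"claw":0.4},{"xyz":[-3.2,0.2,9.7],"delta_rot":[0,0,0.4],"claw":0.4}]' 25
python3 - <<'E'
from h import *
c=cam("wrist"); cv2.imwrite("pics/w2.png",c["img"])
E
```

```text
time_s: 3.2
tcp_pos: [0.5769, 0.3424, 0.0658]
eef_rot: [179.9, -0.2, -110.4]
contact_force: [-0.3, -0.0, 0.0]
gripper_width: 0.0526
gripper_force: 0.0
```

View pics/w2.png

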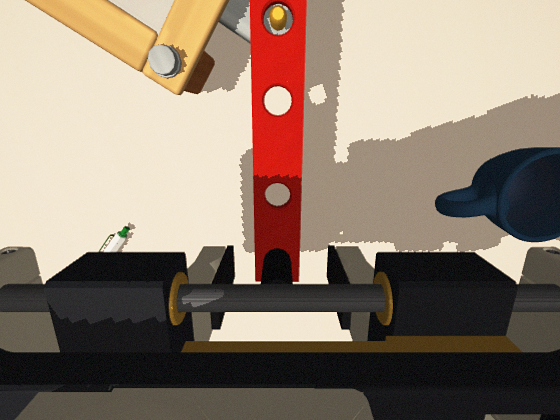

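The knob sits between the fingers, with holes at (277,100) and (277,194) and the pin at (278,17). I'll refine the numbers before gripping.

Run:
```python
from h import *
c=cam("wrist")
b=beta_pin(0)[0]; P=H+L1*d2(YAW-90)
for n,u,v,z,l in (("h2",277,100,.063,.1125),("h3",277,194,.063,.1616)): print(n,world(c,u,v,z)[:2],P+l*d2(b))
print("pin",world(c,278,17,.0685)[:2],PIN, "hinge",world(c,165,60,.053)[:2],H)
print("knob top expected",pix(c,[*(P+.2*d2(b)),.098]))
```

```text
h2 [0.54907929 0.26048957] [0.54651937 0.2620266 ]
h3 [0.56606514 0.30580957] [0.56362823 0.30804938]
pin [0.53635529 0.22795149] [0.53391306 0.22811566] hinge [0.59595549 0.22201682] [0.594  0.2243]
knob top expected [283.07041464 293.28033346]
```

```bash
sed -i 's/^H=np.array(\[.594,.2243\])/H=np.array([.5962,.2228])/' h.py
python3 - <<'E'
from h import *
rel([pose(0,beta_pin(0)[0],0)])
E
```

```text
[0.01, -0.04, 0.0] [-0.0, 0.0, -0.0]
```

```bash
python3 -m crank '[{"xyz":[0,-0.05,0],"delta_rot":[0,0,0],"claw":0.7},{"xyz":[0,-0.05,0],"delta_rot":[0,0,0],"claw":1},{"xyz":[0,-0.05,0],"delta_rot":[0,0,0],"claw":1},{"xyz":[0,-0.05,0],"delta_rot":[0,0,0],"claw":1},{"xyz":[0,-0.05,0],"delta_rot":[0,0,0],"claw":1},{"xyz":[0,-0.05,0],"delta_rot":[0,0,0],"claw":1}]' 25
python3 - <<'E'
from h import *
b=beta_pin(0)[0]
print("lift");rel([pose(0,b,l) for l in (.05,.1,.15,.2)])
E
```

```text
time_s: 4.05
tcp_pos: [0.5793, 0.3424, 0.0676]
eef_rot: [-180.0, 0.0, -110.4]
contact_force: [0.3, -0.2, 0.4]
gripper_width: 0.0151
gripper_force: 25.0
lift
[0.02, 0.01, -0.35] [-0.0, -2.9, -0.0]
[0.06, 0.01, -0.68] [-0.0, -5.7, -0.0]
[0.12, 0.01, -1.01] [-0.0, -8.6, -0.0]
[0.2, 0.01, -1.33] [-0.0, -11.5, -0.0]
```

```bash
python3 -m crank '[{"xyz":[0.02,0,-0.35],"delta_rot":[0,-2.9,0],"claw":1},{"xyz":[0.06,0,-0.68],"delta_rot":[0,-5.7,0],"claw":1},{"xyz":[0.12,0,-1.01],"delta_rot":[0,-8.6,0],"claw":1},{"xyz":[0.2,0,-1.35],"delta_rot":[0,-11.5,0],"claw":1},{"xyz":[0.2,0,-1.35],"delta_rot":[0,-11.5,0],"claw":1},{"xyz":[0.2,0,-1.35],"delta_rot":[0,-11.5,0],"claw":1}]' 35
python3 - <<'E'
from h import *
b0,b3=beta_pin(0)[0],beta_pin(1.75)[0]
rel([pose(1.75*f,b0+(b3-b0)*f,.2) for f in np.linspace(0,1,15)[0:]])
E
```

```text
time_s: 4.8
tcp_pos: [0.5773, 0.3365, 0.1085]
eef_rot: [-180.0, 11.5, -110.5]
contact_force: [0.7, -1.4, -1.5]
gripper_width: 0.0154
gripper_force: 35.0
[-0.01, 0.01, 0.03] [-0.0, 0.1, -0.1]
[0.24, 0.27, -0.01] [-1.2, 0.1, -5.8]
[0.5, 0.49, -0.07] [-2.4, 0.1, -11.5]
[0.77, 0.69, -0.12] [-3.5, 0.1, -17.3]
[1.05, 0.85, -0.18] [-4.7, 0.1, -23.0]
[1.33, 0.98, -0.24] [-5.9, 0.1, -28.7]
[1.61, 1.09, -0.3] [-7.0, 0.1, -34.5]
[1.89, 1.16, -0.35] [-8.2, 0.1, -40.2]
[2.17, 1.21, -0.41] [-9.4, 0.1, -45.9]
[2.45, 1.24, -0.47] [-10.5, 0.1, -51.7]
[2.72, 1.25, -0.52] [-11.7, 0.1, -57.4]
[2.98, 1.23, -0.57] [-12.9, 0.1, -63.2]
[3.22, 1.19, -0.62] [-14.0, 0.1, -68.9]
[3.46, 1.14, -0.67] [-15.2, 0.0, -74.6]
[3.69, 1.07, -0.72] [-16.4, 0.0, -80.4]
```

```bash
python3 -m crank '[{"xyz":[0.24,0.27,-0.02],"delta_rot":[-1.2,0,-5.8],"claw":1},{"xyz":[0.5,0.49,-0.07],"delta_rot":[-2.4,0,-11.5],"claw":1},{"xyz":[0.77,0.69,-0.12],"delta_rot":[-3.5,0,-17.3],"claw":1},{"xyz":[1.05,0.85,-0.18],"delta_rot":[-4.7,0,-23],"claw":1},{"xyz":[1.33,0.98,-0.24],"delta_rot":[-5.9,0,-28.7],"claw":1},{"xyz":[1.61,1.09,-0.3],"delta_rot":[-7,0,-34.5],"claw":1},{"xyz":[1.89,1.16,-0.35],"delta_rot":[-8.2,0,-40.2],"claw":1},{"xyz":[2.17,1.21,-0.41],"delta_rot":[-9.4,0,-45.9],"claw":1},{"xyz":[2.45,1.24,-0.47],"delta_rot":[-10.5,0,-51.7],"claw":1},{"xyz":[2.72,1.25,-0.52],"delta_rot":[-11.7,0,-57.4],"claw":1},{"xyz":[2.98,1.23,-0.57],"delta_rot":[-12.9,0,-63.2],"claw":1},{"xyz":[3.22,1.19,-0.62],"delta_rot":[-14,0,-68.9],"claw":1},{"xyz":[3.46,1.14,-0.67],"delta_rot":[-15.2,0,-74.6],"claw":1},{"xyz":[3.69,1.07,-0.72],"delta_rot":[-16.4,0,-80.4],"claw":1},{"xyz":[3.69,1.07,-0.72],"delta_rot":[-16.4,0,-80.4],"claw":1},{"xyz":[3.69,1.07,-0.72],"delta_rot":[-16.4,0,-80.4],"claw":1}]'
python3 - <<'E'
from h import *
c=cam("wrist","w3"); b=beta_pin(1.75)[0]
P=H+L1*d2(YAW-90+np.degrees(1.75)); print("pin px",pix(c,[*PIN,.0685])," h3 px",pix(c,[*(P+.1616*np.cos(.2)*d2(b)),.058+.1616*np.sin(.2)]))
rel([pose(1.75,b,l) for l in (.2,.15,.1,.05,0)])
E
```

```text
time_s: 6.8
tcp_pos: [0.5081, 0.2428, 0.107]
eef_rot: [180.0, 11.5, -28.5]
contact_force: [-0.2, 1.2, -0.3]
gripper_width: 0.0151
gripper_force: 35.0
pin px [280.46295139 181.84953534]  h3 px [280.46993804 191.83257918]
[-0.0, 0.02, -0.02] [0.0, 0.0, -0.0]
[-0.01, 0.02, 0.32] [0.0, 2.9, -0.0]
[-0.0, 0.02, 0.65] [0.0, 5.8, -0.0]
[0.02, 0.02, 0.98] [0.0, 8.6, -0.0]
[0.06, 0.02, 1.32] [0.0, 11.5, -0.0]
```

View pics/w3.png

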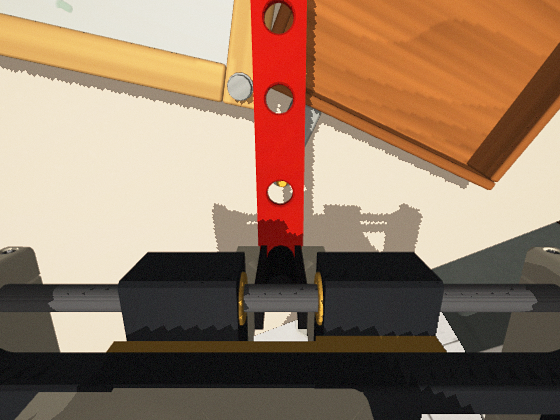

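The lid is open and the pin tip at (283,184) shows through hole 3 at (280,191), close to the prediction, so I'll lower the stay.

```bash
python3 -m crank '[{"xyz":[-0.01,0.04,0.32],"delta_rot":[0,2.9,0],"claw":1},{"xyz":[0,0.04,0.65],"delta_rot":[0,5.8,0],"claw":1},{"xyz":[0.01,0.04,0.8],"delta_rot":[0,7.2,0],"claw":1},{"xyz":[0.02,0.04,0.98],"delta_rot":[0,8.6,0],"claw":1},{"xyz":[0.04,0.04,1.15],"delta_rot":[0,10,0],"claw":1},{"xyz":[0.06,0.04,1.3],"delta_rot":[0,11.4,0],"claw":1},{"xyz":[0.06,0.04,1.3],"delta_rot":[0,11.4,0],"claw":1}]'
python3 - <<'E'
from h import *
c=cam("wrist"); crop(c,180,0,200,280,2,"w4")
E
```

```text
time_s: 7.72
tcp_pos: [0.5015, 0.244, 0.0683]
eef_rot: [179.9, 0.1, -28.3]
contact_force: [-2.1, 1.0, 0.8]
gripper_width: 0.0151
gripper_force: 35.0
```

View pics/w4.png

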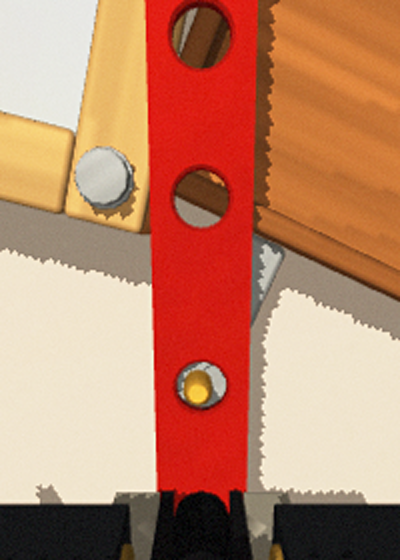

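The pin stands through hole 3 (gold pin in the hole at (200,385) of the crop). I'll release, rise and go look over the batch.

```bash
python3 -m crank '[{"xyz":[0,0,0],"delta_rot":[0,0,0],"claw":0.7},{"xyz":[0,0,0],"delta_rot":[0,0,0],"claw":0.6},{"xyz":[0,0,0],"delta_rot":[0,0,0],"claw":0.5},{"xyz":[0,0,-1],"delta_rot":[0,0,0],"claw":0.5},{"xyz":[0,0,-3],"delta_rot":[0,0,0],"claw":0.4},{"xyz":[0,0,-5],"delta_rot":[0,0,0],"claw":0.4},{"xyz":[0,0,-5],"delta_rot":[0,0,0],"claw":0.4}]'
python3 - <<'E'
from h import *
move([.60,-.23,.36],-142); print(C0,PIN)
E
```

```text
time_s: 8.65
tcp_pos: [0.5047, 0.2455, 0.2244]
eef_rot: [-179.5, -0.1, -28.4]
contact_force: [-0.2, -0.6, -1.8]
gripper_width: 0.0528
gripper_force: 0.0
xyz [10.33 12.4  -4.61] rot [ -0.4   0.4 113.6]
[0.57896507 0.08243278] [0.53611306 0.22661566]
```

```bash
python3 -m crank '[{"xyz":[1,1,-3],"delta_rot":[0,0,10],"claw":0.4},{"xyz":[10.3,12.4,-4.6],"delta_rot":[0,0,113.6],"claw":0.4},{"xyz":[10.3,12.4,-4.6],"delta_rot":[0,0,113.6],"claw":0.4},{"xyz":[10.3,12.4,-4.6],"delta_rot":[0,0,113.6],"claw":0.4},{"xyz":[10.3,12.4,-4.6],"delta_rot":[0,0,113.6],"claw":0.4},{"xyz":[10.3,12.4,-4.6],"delta_rot":[0,0,113.6],"claw":0.4},{"xyz":[10.3,12.4,-4.6],"delta_rot":[0,0,113.6],"claw":0.4},{"xyz":[10.3,12.4,-4.6],"delta_rot":[0,0,113.6],"claw":0.4},{"xyz":[10.3,12.4,-4.6],"delta_rot":[0,0,113.6],"claw":0.4},{"xyz":[10.3,12.4,-4.6],"delta_rot":[0,0,113.6],"claw":0.4},{"xyz":[10.3,12.4,-4.6],"delta_rot":[0,0,113.6],"claw":0.4},{"xyz":[10.3,12.4,-4.6],"delta_rot":[0,0,113.6],"claw":0.4},{"xyz":[10.3,12.4,-4.6],"delta_rot":[0,0,113.6],"claw":0.4},{"xyz":[10.3,12.4,-4.6],"delta_rot":[0,0,113.6],"claw":0.4},{"xyz":[10.3,12.4,-4.6],"delta_rot":[0,0,113.6],"claw":0.4},{"xyz":[10.3,12.4,-4.6],"delta_rot":[0,0,113.6],"claw":0.4}]'
python3 - <<'E'
from h import *
c=cam("wrist","w5")
hsv=cv2.cvtColor(c["img"],cv2.COLOR_BGR2HSV); 
m=cv2.inRange(hsv,(8,110,110),(26,255,255)); m[245:]=0
m=cv2.morphologyEx(m,cv2.MORPH_CLOSE,np.ones((3,3)))
for k in cv2.findContours(m,cv2.RETR_EXTERNAL,cv2.CHAIN_APPROX_NONE)[0]:
    if cv2.contourArea(k)<150: continue
    w=np.array([world(c,u,v,.024)[:2] for u,v in k[:,0]],np.float32)
    (x,y),s,a=cv2.minAreaRect(w*1000); print(k[:,0].mean(0).round(),cv2.contourArea(w*1000),round(x),round(y),np.round(s,1),round(a,1))
E
```

```text
time_s: 10.65
tcp_pos: [0.5976, -0.2302, 0.3562]
eef_rot: [179.9, -0.1, -141.9]
contact_force: [-0.4, -0.1, 0.2]
gripper_width: 0.0526
gripper_force: 0.0
[443. 230.] 8042.658374428891 518 48 [ 49.4 195.8] 38.0
[263. 205.] 1524.3554260930978 665 -214 [59.6 28.6] 83.8
[287. 180.] 1468.4314557709731 606 -208 [60.4 26.3] 85.9
[221. 164.] 1537.4035021038726 653 -308 [59.7 28.4] 87.3
[315. 148.] 1456.9007219211198 540 -205 [26.1 60.3] 0.7
[248. 131.] 1099.1228559846058 586 -301 [59.8 26.1] 85.9
```

View pics/w5.png

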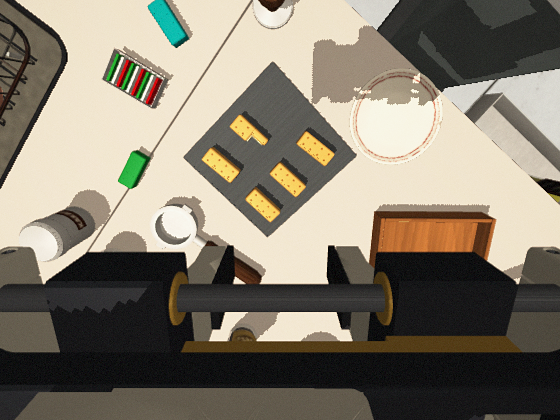

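All five biscuits are clear: whole ones at (263,205), (287,180), (221,164) and (315,148), and the chipped one at (248,131) with its missing corner toward (265,140). The plate is at (396,117) and the case opens at (435,235).

```bash
cat >> h.py <<'E'
def det(save=None,name="wrist"):
    c=cam(name,save); m=cv2.inRange(cv2.cvtColor(c["img"],cv2.COLOR_BGR2HSV),(8,110,110),(26,255,255)); out=[]
    if name=="wrist": m[245:]=0
    m=cv2.morphologyEx(m,cv2.MORPH_CLOSE,np.ones((3,3)))
    for k in cv2.findContours(m,cv2.RETR_EXTERNAL,cv2.CHAIN_APPROX_NONE)[0]:
        w=np.array([world(c,u,v,.024)[:2]*1000 for u,v in k[:,0]],np.float32); A=cv2.contourArea(w)
        (x,y),s,a=cv2.minAreaRect(w)
        if not 500<A<2300: continue
        if s[1]>s[0]: a+=90
        out.append((round(x),round(y),round((a%180)-180,1),np.round(s).tolist(),round(A)))
    return c,out
def case(x,y,z): return [*(C0+x*d2(YAW)+y*d2(YAW+90)),z]
E
python3 - <<'E'
from h import *
c,o=det(); print(*o,sep="\n")
print("chip full end",world(c,238,122,.024),"thin",world(c,260,139,.024),"plate",world(c,396,117,.017))
move([.540,-.205,.10],-89.3);move([.540,-.205,.009],-89.3)
E
```

```text
(665, -214, -95.6, [59.0, 28.0], 1537)
(606, -208, -94.2, [60.0, 26.0], 1468)
(653, -308, -92.3, [60.0, 28.0], 1541)
(540, -205, -89.2, [26.0, 60.0], 1451)
(586, -302, -94.3, [60.0, 26.0], 1101)
chip full end [ 0.58226239 -0.32418531  0.024     ] thin [ 0.58183063 -0.28214334  0.024     ] plate [ 0.42522856 -0.13564787  0.017     ]
xyz [0.98 1.83 8.54] rot [  0.1  -0.  -52.7]
xyz [ 0.98  1.82 11.58] rot [  0.1  -0.  -52.7]
```

```bash
python3 -m crank '[{"xyz":[1,1.8,2],"delta_rot":[0,0,-10.5],"claw":0.5},{"xyz":[1,1.8,4],"delta_rot":[0,0,-21],"claw":0.54},{"xyz":[1,1.8,6],"delta_rot":[0,0,-31.5],"claw":0.54},{"xyz":[1,1.8,7],"delta_rot":[0,0,-42],"claw":0.54},{"xyz":[1,1.8,8.5],"delta_rot":[0,0,-52.5],"claw":0.54},{"xyz":[1,1.8,8.5],"delta_rot":[0,0,-52.7],"claw":0.54},{"xyz":[1,1.8,9.5],"delta_rot":[0,0,-52.7],"claw":0.54},{"xyz":[1,1.8,10.5],"delta_rot":[0,0,-52.7],"claw":0.54},{"xyz":[1,1.8,11.1],"delta_rot":[0,0,-52.7],"claw":0.54},{"xyz":[1,1.8,11.6],"delta_rot":[0,0,-52.7],"claw":0.54},{"xyz":[1,1.8,11.6],"delta_rot":[0,0,-52.7],"claw":0.54},{"xyz":[1,1.8,11.6],"delta_rot":[0,0,-52.7],"claw":0.8},{"xyz":[1,1.8,11.6],"delta_rot":[0,0,-52.7],"claw":0.8},{"xyz":[1,1.8,11.6],"delta_rot":[0,0,-52.7],"claw":0.8},{"xyz":[1,1.8,11.6],"delta_rot":[0,0,-52.7],"claw":0.8}]' 20
python3 - <<'E'
from h import *
move([.54,-.205,.13],-89.3)
for z in (.13,.0115): move(case(-.03,-.05,z),-142)
E
```

```text
time_s: 12.62
tcp_pos: [0.5406, -0.2061, 0.0093]
eef_rot: [180.0, 0.0, -89.3]
contact_force: [-1.6, 1.0, 6.8]
gripper_width: 0.0256
gripper_force: 20.0
xyz [-0.04  0.02 -4.02] rot [0. 0. 0.]
xyz [-9.39  0.53 -4.02] rot [ 0.   0.  52.7]
xyz [-9.39  0.53 -0.07] rot [ 0.   0.  52.7]
```

```bash
python3 -m crank '[{"xyz":[0,0,-1],"delta_rot":[0,0,0],"claw":0.8},{"xyz":[0,0,-2.5],"delta_rot":[0,0,0],"claw":0.8},{"xyz":[-1,0,-4],"delta_rot":[0,0,9],"claw":0.8},{"xyz":[-2.7,0.1,-4],"delta_rot":[0,0,18],"claw":0.8},{"xyz":[-4.4,0.2,-4],"delta_rot":[0,0,28],"claw":0.8},{"xyz":[-6.1,0.3,-4],"delta_rot":[0,0,38],"claw":0.8},{"xyz":[-7.8,0.4,-4],"delta_rot":[0,0,47],"claw":0.8},{"xyz":[-9.4,0.5,-4],"delta_rot":[0,0,52.7],"claw":0.8},{"xyz":[-9.4,0.5,-4],"delta_rot":[0,0,52.7],"claw":0.8},{"xyz":[-9.4,0.5,-4],"delta_rot":[0,0,52.7],"claw":0.8},{"xyz":[-9.4,0.5,-3],"delta_rot":[0,0,52.7],"claw":0.8},{"xyz":[-9.4,0.5,-2],"delta_rot":[0,0,52.7],"claw":0.8}]' 20
```

```text
time_s: 14.12
tcp_pos: [0.5217, 0.0746, 0.0681]
eef_rot: [179.9, -0.0, -142.0]
contact_force: [-0.1, 0.9, -1.0]
gripper_width: 0.0256
gripper_force: 20.0
```

Run:
```python
from h import *
move(case(-.03,-.05,.0115),-142)
c=cam("wrist","w6")
for q in ((-88,-88),(88,-88),(-88,88),(88,88)): print(pix(c,case(q[0]/1e3,q[1]/1e3,.04)).round())
```

```text
xyz [0.   0.03 1.89] rot [ 0.1 -0.  -0. ]
[376. 185.]
[ 92. 185.]
[356. 404.]
[132. 404.]
```

View pics/w6.png

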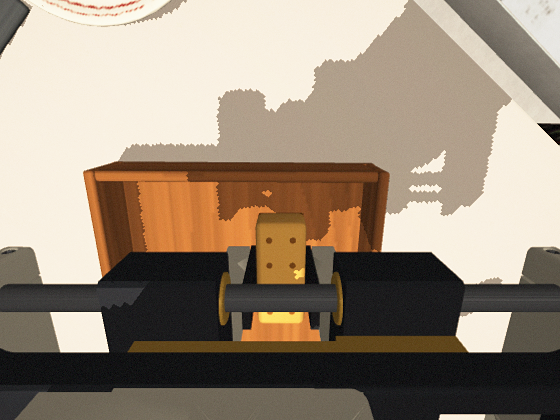

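The biscuit is held along the case, between the walls (near wall at row 180). I'll lower it, release, and go back to the look pose.

```bash
python3 -m crank '[{"xyz":[0,0,0.8],"delta_rot":[0,0,0],"claw":0.8},{"xyz":[0,0,1.4],"delta_rot":[0,0,0],"claw":0.8},{"xyz":[0,0,1.88],"delta_rot":[0,0,0],"claw":0.8},{"xyz":[0,0,1.88],"delta_rot":[0,0,0],"claw":0.6},{"xyz":[0,0,1.88],"delta_rot":[0,0,0],"claw":0.57},{"xyz":[0,0,1.88],"delta_rot":[0,0,0],"claw":0.57},{"xyz":[0,0,0.8],"delta_rot":[0,0,0],"claw":0.57},{"xyz":[0,0,-1],"delta_rot":[0,0,0],"claw":0.54},{"xyz":[0,0,-3],"delta_rot":[0,0,0],"claw":0.54},{"xyz":[0.9,-1.9,-5],"delta_rot":[0,0,0],"claw":0.54},{"xyz":[1.8,-3.8,-6.5],"delta_rot":[0,0,0],"claw":0.54},{"xyz":[2.7,-5.7,-8],"delta_rot":[0,0,0],"claw":0.54},{"xyz":[3.5,-7.6,-9.6],"delta_rot":[0,0,0],"claw":0.54},{"xyz":[4.3,-9.6,-9.6],"delta_rot":[0,0,0],"claw":0.54},{"xyz":[4.3,-9.6,-9.6],"delta_rot":[0,0,0],"claw":0.54},{"xyz":[4.3,-9.6,-9.6],"delta_rot":[0,0,0],"claw":0.54}]'
cat > nxt.py <<'E'
from h import *
import sys
i=int(sys.argv[1]); dy=float(sys.argv[2]) if len(sys.argv)>2 else 0
c,o=det(); o.sort(key=lambda t:(t[4]<1300,-t[1])); print(*o,sep="\n")
x,y,a,_,_=o[i]; print("pick",x,y,a)
p=np.array([x,y])/1e3-dy/1e3*d2(a+180)
for z in (.10,.0105): move([*p,z],a)
E
python3 nxt.py 0
```

```text
time_s: 16.18
tcp_pos: [0.5984, -0.2344, 0.3573]
eef_rot: [180.0, -0.0, -142.2]
contact_force: [-0.1, 0.1, -0.8]
gripper_width: 0.0401
gripper_force: 0.0
(606, -208, -94.1, [61.0, 27.0], 1483)
(665, -214, -96.1, [60.0, 29.0], 1601)
(653, -308, -92.5, [60.0, 29.0], 1569)
(585, -302, -94.0, [59.0, 27.0], 1101)
pick 606 -208 -94.1
xyz [-0.73  0.48  8.55] rot [  0.1  -0.  -48.1]
xyz [-0.73  0.47 11.53] rot [  0.1  -0.  -48.1]
```

```bash
python3 -m crank '[{"xyz":[-0.7,0.5,2],"delta_rot":[0,0,-10.5],"claw":0.54},{"xyz":[-0.7,0.5,4],"delta_rot":[0,0,-21],"claw":0.54},{"xyz":[-0.7,0.5,6],"delta_rot":[0,0,-31.5],"claw":0.54},{"xyz":[-0.73,0.48,7],"delta_rot":[0,0,-42],"claw":0.54},{"xyz":[-0.73,0.48,8.5],"delta_rot":[0,0,-48.1],"claw":0.54},{"xyz":[-0.73,0.48,8.5],"delta_rot":[0,0,-48.1],"claw":0.54},{"xyz":[-0.73,0.48,9.5],"delta_rot":[0,0,-48.1],"claw":0.54},{"xyz":[-0.73,0.48,10.5],"delta_rot":[0,0,-48.1],"claw":0.54},{"xyz":[-0.73,0.48,11.1],"delta_rot":[0,0,-48.1],"claw":0.54},{"xyz":[-0.73,0.48,11.53],"delta_rot":[0,0,-48.1],"claw":0.54},{"xyz":[-0.73,0.48,11.53],"delta_rot":[0,0,-48.1],"claw":0.54},{"xyz":[-0.73,0.48,11.53],"delta_rot":[0,0,-48.1],"claw":0.8},{"xyz":[-0.73,0.48,11.53],"delta_rot":[0,0,-48.1],"claw":0.8},{"xyz":[-0.73,0.48,11.53],"delta_rot":[0,0,-48.1],"claw":0.8},{"xyz":[-0.73,0.48,11.53],"delta_rot":[0,0,-48.1],"claw":0.8}]' 20
python3 - <<'E'
from h import *
for z in (.13,.065,.013): move(case(.042,-.05,z),-142)
E
```

```text
time_s: 18.1
tcp_pos: [0.6062, -0.2059, 0.0111]
eef_rot: [180.0, 0.0, -93.9]
contact_force: [-0.5, 1.2, 6.6]
gripper_width: 0.0259
gripper_force: 20.0
xyz [-7.37  1.86 -3.96] rot [ 0.  -0.  48.1]
xyz [-7.37  1.86 -1.79] rot [ 0.  -0.  48.1]
xyz [-7.37  1.86 -0.06] rot [ 0.  -0.  48.1]
```

```bash
python3 -m crank '[{"xyz":[0,0,-1],"delta_rot":[0,0,0],"claw":0.8},{"xyz":[0,0,-2.5],"delta_rot":[0,0,0],"claw":0.8},{"xyz":[-1,0.2,-4],"delta_rot":[0,0,9],"claw":0.8},{"xyz":[-2.7,0.6,-4],"delta_rot":[0,0,18],"claw":0.8},{"xyz":[-4.4,1,-4],"delta_rot":[0,0,28],"claw":0.8},{"xyz":[-6.1,1.4,-4],"delta_rot":[0,0,38],"claw":0.8},{"xyz":[-7.37,1.86,-4],"delta_rot":[0,0,48.1],"claw":0.8},{"xyz":[-7.37,1.86,-4],"delta_rot":[0,0,48.1],"claw":0.8},{"xyz":[-7.37,1.86,-4],"delta_rot":[0,0,48.1],"claw":0.8},{"xyz":[-7.37,1.86,-3],"delta_rot":[0,0,48.1],"claw":0.8},{"xyz":[-7.37,1.86,-2],"delta_rot":[0,0,48.1],"claw":0.8},{"xyz":[-7.37,1.86,-2],"delta_rot":[0,0,48.1],"claw":0.8}]' 20
python3 - <<'E'
from h import *
move(case(.042,-.05,.012),-142); move([.60,-.23,.36],-142)
E
```

```text
time_s: 19.6
tcp_pos: [0.5633, 0.017, 0.0683]
eef_rot: [179.8, -0.3, -142.0]
contact_force: [-0.0, -0.1, -0.2]
gripper_width: 0.0256
gripper_force: 20.0
xyz [-0.1  -0.01  1.88] rot [ 0.2 -0.3 -0. ]
xyz [ 4.16 -7.21 -9.72] rot [ 0.2 -0.3 -0. ]
```

```bash
python3 -m crank '[{"xyz":[0,0,0.8],"delta_rot":[0,0,0],"claw":0.8},{"xyz":[0,0,1.4],"delta_rot":[0,0,0],"claw":0.8},{"xyz":[0,0,1.87],"delta_rot":[0,0,0],"claw":0.8},{"xyz":[0,0,1.87],"delta_rot":[0,0,0],"claw":0.62},{"xyz":[0,0,1.87],"delta_rot":[0,0,0],"claw":0.6},{"xyz":[0,0,1.87],"delta_rot":[0,0,0],"claw":0.6},{"xyz":[0,0,0.8],"delta_rot":[0,0,0],"claw":0.6},{"xyz":[0,0,-1],"delta_rot":[0,0,0],"claw":0.54},{"xyz":[0,0,-3],"delta_rot":[0,0,0],"claw":0.54},{"xyz":[0.9,-1.9,-5],"delta_rot":[0,0,0],"claw":0.54},{"xyz":[1.8,-3.8,-6.5],"delta_rot":[0,0,0],"claw":0.54},{"xyz":[3,-5.7,-8],"delta_rot":[0,0,0],"claw":0.54},{"xyz":[4.1,-7.2,-9.6],"delta_rot":[0,0,0],"claw":0.54},{"xyz":[4.1,-7.2,-9.6],"delta_rot":[0,0,0],"claw":0.54},{"xyz":[4.1,-7.2,-9.6],"delta_rot":[0,0,0],"claw":0.54}]'
python3 nxt.py 0
```

```text
time_s: 21.48
tcp_pos: [0.6022, -0.2308, 0.3619]
eef_rot: [-179.8, 0.1, -142.2]
contact_force: [0.2, 0.5, 0.2]
gripper_width: 0.0406
gripper_force: 0.0
(665, -214, -96.0, [60.0, 28.0], 1569)
(653, -307, -92.8, [60.0, 29.0], 1576)
(586, -302, -94.4, [60.0, 26.0], 1117)
pick 665 -214 -96.0
xyz [-1.97 -0.88  8.68] rot [ -0.1   0.  -46.1]
xyz [-1.97 -0.87 11.66] rot [ -0.1   0.  -46.1]
```

```bash
python3 -m crank '[{"xyz":[-1,-0.5,2],"delta_rot":[0,0,-10.5],"claw":0.54},{"xyz":[-1.97,-0.88,4],"delta_rot":[0,0,-21],"claw":0.54},{"xyz":[-1.97,-0.88,6],"delta_rot":[0,0,-31.5],"claw":0.54},{"xyz":[-1.97,-0.88,7],"delta_rot":[0,0,-42],"claw":0.54},{"xyz":[-1.97,-0.88,8.6],"delta_rot":[0,0,-46.1],"claw":0.54},{"xyz":[-1.97,-0.88,8.6],"delta_rot":[0,0,-46.1],"claw":0.54},{"xyz":[-1.97,-0.88,9.6],"delta_rot":[0,0,-46.1],"claw":0.54},{"xyz":[-1.97,-0.88,10.6],"delta_rot":[0,0,-46.1],"claw":0.54},{"xyz":[-1.97,-0.88,11.2],"delta_rot":[0,0,-46.1],"claw":0.54},{"xyz":[-1.97,-0.88,11.65],"delta_rot":[0,0,-46.1],"claw":0.54},{"xyz":[-1.97,-0.88,11.65],"delta_rot":[0,0,-46.1],"claw":0.54},{"xyz":[-1.97,-0.88,11.65],"delta_rot":[0,0,-46.1],"claw":0.8},{"xyz":[-1.97,-0.88,11.65],"delta_rot":[0,0,-46.1],"claw":0.8},{"xyz":[-1.97,-0.88,11.65],"delta_rot":[0,0,-46.1],"claw":0.8},{"xyz":[-1.97,-0.88,11.65],"delta_rot":[0,0,-46.1],"claw":0.8}]' 20
python3 - <<'E'
from h import *
for z in (.13,.065): move(case(-.03,.025,z),-142)
E
```

```text
time_s: 23.4
tcp_pos: [0.6646, -0.2118, 0.0097]
eef_rot: [180.0, 0.0, -95.9]
contact_force: [-0.8, 0.3, 5.4]
gripper_width: 0.0257
gripper_force: 20.0
xyz [-10.76   3.93  -4.01] rot [ 0.   0.  46.1]
xyz [-10.76   3.93  -1.84] rot [ 0.   0.  46.1]
```

```bash
python3 -m crank '[{"xyz":[0,0,-1],"delta_rot":[0,0,0],"claw":0.8},{"xyz":[0,0,-2.5],"delta_rot":[0,0,0],"claw":0.8},{"xyz":[-1,0.4,-4],"delta_rot":[0,0,8],"claw":0.8},{"xyz":[-2.7,1,-4],"delta_rot":[0,0,16],"claw":0.8},{"xyz":[-4.4,1.6,-4],"delta_rot":[0,0,24],"claw":0.8},{"xyz":[-6.1,2.2,-4],"delta_rot":[0,0,32],"claw":0.8},{"xyz":[-7.8,2.9,-4],"delta_rot":[0,0,40],"claw":0.8},{"xyz":[-9.4,3.5,-4],"delta_rot":[0,0,46.1],"claw":0.8},{"xyz":[-10.76,3.93,-4],"delta_rot":[0,0,46.1],"claw":0.8},{"xyz":[-10.76,3.93,-4],"delta_rot":[0,0,46.1],"claw":0.8},{"xyz":[-10.76,3.93,-4],"delta_rot":[0,0,46.1],"claw":0.8},{"xyz":[-10.76,3.93,-3],"delta_rot":[0,0,46.1],"claw":0.8},{"xyz":[-10.76,3.93,-2],"delta_rot":[0,0,46.1],"claw":0.8},{"xyz":[-10.76,3.93,-2],"delta_rot":[0,0,46.1],"claw":0.8}]' 20
python3 - <<'E'
from h import *
c=cam("wrist","w7")
move(case(-.03,.025,.012),-142); move([.60,-.23,.36],-142)
E
```

```text
time_s: 25.15
tcp_pos: [0.5782, 0.1194, 0.0668]
eef_rot: [179.8, -0.4, -142.1]
contact_force: [-0.9, 0.1, 0.9]
gripper_width: 0.0258
gripper_force: 20.0
xyz [-0.06  0.02  1.88] rot [ 0.1 -0.2 -0.1]
xyz [ 6.67 -9.61 -9.71] rot [ 0.1 -0.2 -0.1]
```

View pics/w7.png

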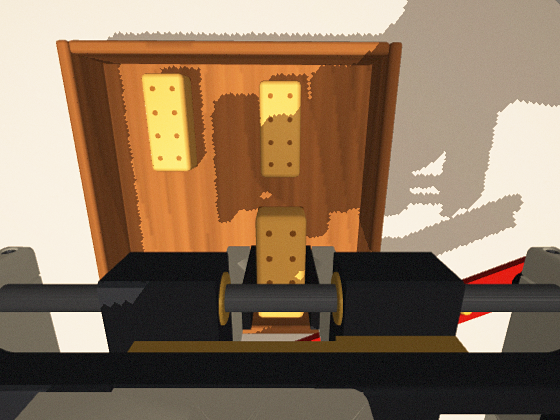

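Two fingers lie flat at (166,122) and (280,128), and the third is aligned behind them. I'll lower and release it.

```bash
python3 -m crank '[{"xyz":[0,0,0.8],"delta_rot":[0,0,0],"claw":0.8},{"xyz":[0,0,1.4],"delta_rot":[0,0,0],"claw":0.8},{"xyz":[0,0,1.86],"delta_rot":[0,0,0],"claw":0.8},{"xyz":[0,0,1.86],"delta_rot":[0,0,0],"claw":0.62},{"xyz":[0,0,1.86],"delta_rot":[0,0,0],"claw":0.6},{"xyz":[0,0,1.86],"delta_rot":[0,0,0],"claw":0.6},{"xyz":[0,0,0.8],"delta_rot":[0,0,0],"claw":0.6},{"xyz":[0,0,-1],"delta_rot":[0,0,0],"claw":0.54},{"xyz":[0,0,-3],"delta_rot":[0,0,0],"claw":0.54},{"xyz":[0.9,-1.5,-5],"delta_rot":[0,0,0],"claw":0.54},{"xyz":[2,-3,-6.5],"delta_rot":[0,0,0],"claw":0.54},{"xyz":[3,-4.5,-8],"delta_rot":[0,0,0],"claw":0.54},{"xyz":[4.1,-6,-9.6],"delta_rot":[0,0,0],"claw":0.54},{"xyz":[5.4,-7.8,-9.6],"delta_rot":[0,0,0],"claw":0.54},{"xyz":[6.6,-9.6,-9.6],"delta_rot":[0,0,0],"claw":0.54},{"xyz":[6.6,-9.6,-9.6],"delta_rot":[0,0,0],"claw":0.54},{"xyz":[6.6,-9.6,-9.6],"delta_rot":[0,0,0],"claw":0.54}]'
python3 nxt.py 0
```

```text
time_s: 27.32
tcp_pos: [0.6013, -0.2305, 0.357]
eef_rot: [179.9, -0.1, -142.2]
contact_force: [0.2, 1.2, -0.1]
gripper_width: 0.0401
gripper_force: 0.0
(653, -307, -93.1, [60.0, 29.0], 1567)
(586, -302, -93.9, [59.0, 26.0], 1110)
pick 653 -307 -93.1
xyz [ 0.23 -3.13  8.56] rot [  0.1  -0.  -49. ]
xyz [ 0.22 -3.13 11.54] rot [  0.1  -0.  -49. ]
```

```bash
python3 -m crank '[{"xyz":[0.2,-1.5,2],"delta_rot":[0,0,-10.5],"claw":0.54},{"xyz":[0.22,-3.13,4],"delta_rot":[0,0,-21],"claw":0.54},{"xyz":[0.22,-3.13,6],"delta_rot":[0,0,-31.5],"claw":0.54},{"xyz":[0.22,-3.13,7],"delta_rot":[0,0,-42],"claw":0.54},{"xyz":[0.22,-3.13,8.5],"delta_rot":[0,0,-49],"claw":0.54},{"xyz":[0.22,-3.13,8.5],"delta_rot":[0,0,-49],"claw":0.54},{"xyz":[0.22,-3.13,9.5],"delta_rot":[0,0,-49],"claw":0.54},{"xyz":[0.22,-3.13,10.5],"delta_rot":[0,0,-49],"claw":0.54},{"xyz":[0.22,-3.13,11.1],"delta_rot":[0,0,-49],"claw":0.54},{"xyz":[0.22,-3.13,11.55],"delta_rot":[0,0,-49],"claw":0.54},{"xyz":[0.22,-3.13,11.55],"delta_rot":[0,0,-49],"claw":0.54},{"xyz":[0.22,-3.13,11.55],"delta_rot":[0,0,-49],"claw":0.8},{"xyz":[0.22,-3.13,11.55],"delta_rot":[0,0,-49],"claw":0.8},{"xyz":[0.22,-3.13,11.55],"delta_rot":[0,0,-49],"claw":0.8},{"xyz":[0.22,-3.13,11.55],"delta_rot":[0,0,-49],"claw":0.8}]' 20
python3 - <<'E'
from h import *
for z in (.13,.065): move(case(.042,.025,z),-142)
E
```

```text
time_s: 29.25
tcp_pos: [0.6543, -0.3056, 0.0112]
eef_rot: [180.0, -0.0, -93.0]
contact_force: [-0.6, 1.1, 6.1]
gripper_width: 0.026
gripper_force: 20.0
xyz [-12.28   1.63  -3.96] rot [ 0. -0. 49.]
xyz [-12.28   1.63  -1.79] rot [ 0. -0. 49.]
```

```bash
python3 -m crank '[{"xyz":[0,0,-1],"delta_rot":[0,0,0],"claw":0.8},{"xyz":[0,0,-2.5],"delta_rot":[0,0,0],"claw":0.8},{"xyz":[-1,0.2,-4],"delta_rot":[0,0,7],"claw":0.8},{"xyz":[-2.7,0.4,-4],"delta_rot":[0,0,14],"claw":0.8},{"xyz":[-4.4,0.6,-4],"delta_rot":[0,0,21],"claw":0.8},{"xyz":[-6.1,0.8,-4],"delta_rot":[0,0,28],"claw":0.8},{"xyz":[-7.8,1,-4],"delta_rot":[0,0,35],"claw":0.8},{"xyz":[-9.5,1.2,-4],"delta_rot":[0,0,42],"claw":0.8},{"xyz":[-11,1.4,-4],"delta_rot":[0,0,49],"claw":0.8},{"xyz":[-12.28,1.63,-4],"delta_rot":[0,0,49],"claw":0.8},{"xyz":[-12.28,1.63,-4],"delta_rot":[0,0,49],"claw":0.8},{"xyz":[-12.28,1.63,-4],"delta_rot":[0,0,49],"claw":0.8},{"xyz":[-12.28,1.63,-3],"delta_rot":[0,0,49],"claw":0.8},{"xyz":[-12.28,1.63,-2],"delta_rot":[0,0,49],"claw":0.8},{"xyz":[-12.28,1.63,-2],"delta_rot":[0,0,49],"claw":0.8}]' 20
python3 - <<'E'
from h import *
move(case(.042,.025,.012),-142); move([.60,-.23,.36],-142)
E
```

```text
time_s: 31.12
tcp_pos: [0.6223, 0.0632, 0.068]
eef_rot: [179.8, -0.3, -142.1]
contact_force: [0.5, 0.4, 0.1]
gripper_width: 0.0254
gripper_force: 20.0
xyz [-0.1  -0.01  1.87] rot [ 0.2 -0.3 -0.1]
xyz [ 6.65 -7.22 -9.72] rot [ 0.2 -0.3 -0.1]
```

```bash
python3 -m crank '[{"xyz":[0,0,0.8],"delta_rot":[0,0,0],"claw":0.8},{"xyz":[0,0,1.4],"delta_rot":[0,0,0],"claw":0.8},{"xyz":[0,0,1.86],"delta_rot":[0,0,0],"claw":0.8},{"xyz":[0,0,1.86],"delta_rot":[0,0,0],"claw":0.62},{"xyz":[0,0,1.86],"delta_rot":[0,0,0],"claw":0.6},{"xyz":[0,0,1.86],"delta_rot":[0,0,0],"claw":0.6},{"xyz":[0,0,0.8],"delta_rot":[0,0,0],"claw":0.6},{"xyz":[0,0,-1],"delta_rot":[0,0,0],"claw":0.54},{"xyz":[0,0,-3],"delta_rot":[0,0,0],"claw":0.54},{"xyz":[0.9,-1.5,-5],"delta_rot":[0,0,0],"claw":0.54},{"xyz":[2,-3,-6.5],"delta_rot":[0,0,0],"claw":0.54},{"xyz":[3,-4.5,-8],"delta_rot":[0,0,0],"claw":0.54},{"xyz":[4.5,-6,-9.6],"delta_rot":[0,0,0],"claw":0.54},{"xyz":[6,-7.2,-9.6],"delta_rot":[0,0,0],"claw":0.54},{"xyz":[6.6,-7.2,-9.6],"delta_rot":[0,0,0],"claw":0.54},{"xyz":[6.6,-7.2,-9.6],"delta_rot":[0,0,0],"claw":0.54}]'
python3 nxt.py 0 12
```

```text
time_s: 33.12
tcp_pos: [0.6006, -0.2306, 0.3605]
eef_rot: [-180.0, 0.0, -142.2]
contact_force: [0.9, 0.5, -0.7]
gripper_width: 0.0404
gripper_force: 0.0
(586, -302, -93.9, [60.0, 26.0], 1105)
pick 586 -302 -93.9
xyz [ 2.16 -1.92  8.65] rot [  0.    0.  -48.2]
xyz [ 2.16 -1.92 11.63] rot [  0.    0.  -48.2]
```

```bash
python3 -m crank '[{"xyz":[1,-1,2],"delta_rot":[0,0,-10.5],"claw":0.54},{"xyz":[2.16,-1.92,4],"delta_rot":[0,0,-21],"claw":0.54},{"xyz":[2.16,-1.92,6],"delta_rot":[0,0,-31.5],"claw":0.54},{"xyz":[2.16,-1.92,7],"delta_rot":[0,0,-42],"claw":0.54},{"xyz":[2.16,-1.92,8.6],"delta_rot":[0,0,-48.2],"claw":0.54},{"xyz":[2.16,-1.92,8.6],"delta_rot":[0,0,-48.2],"claw":0.54},{"xyz":[2.16,-1.92,9.6],"delta_rot":[0,0,-48.2],"claw":0.54},{"xyz":[2.16,-1.92,10.6],"delta_rot":[0,0,-48.2],"claw":0.54},{"xyz":[2.16,-1.92,11.2],"delta_rot":[0,0,-48.2],"claw":0.54},{"xyz":[2.16,-1.92,11.62],"delta_rot":[0,0,-48.2],"claw":0.54},{"xyz":[2.16,-1.92,11.62],"delta_rot":[0,0,-48.2],"claw":0.54},{"xyz":[2.16,-1.92,11.62],"delta_rot":[0,0,-48.2],"claw":0.8},{"xyz":[2.16,-1.92,11.62],"delta_rot":[0,0,-48.2],"claw":0.8},{"xyz":[2.16,-1.92,11.62],"delta_rot":[0,0,-48.2],"claw":0.8},{"xyz":[2.16,-1.92,11.62],"delta_rot":[0,0,-48.2],"claw":0.8}]' 20
python3 - <<'E'
from h import *
for z in (.10,.05,.0165): move([.425,-.146,z],-93.9)
E
```

```text
time_s: 35.05
tcp_pos: [0.586, -0.3125, 0.0106]
eef_rot: [180.0, 0.0, -93.8]
contact_force: [-1.4, 0.4, 6.8]
gripper_width: 0.0259
gripper_force: 20.0
xyz [-5.19  5.72 -2.98] rot [0.  0.  0.1]
xyz [-5.19  5.72 -1.31] rot [0.  0.  0.1]
xyz [-5.19  5.72 -0.19] rot [0.  0.  0.1]
```

```bash
python3 -m crank '[{"xyz":[0,0,-1],"delta_rot":[0,0,0],"claw":0.8},{"xyz":[0,0,-3],"delta_rot":[0,0,0],"claw":0.8},{"xyz":[-1.3,1.4,-3],"delta_rot":[0,0,0],"claw":0.8},{"xyz":[-2.6,2.8,-3],"delta_rot":[0,0,0],"claw":0.8},{"xyz":[-3.9,4.2,-3],"delta_rot":[0,0,0],"claw":0.8},{"xyz":[-5.2,5.7,-3],"delta_rot":[0,0,0],"claw":0.8},{"xyz":[-5.2,5.7,-3],"delta_rot":[0,0,0],"claw":0.8},{"xyz":[-5.2,5.7,-3],"delta_rot":[0,0,0],"claw":0.8},{"xyz":[-5.2,5.7,-2],"delta_rot":[0,0,0],"claw":0.8},{"xyz":[-5.2,5.7,-1.3],"delta_rot":[0,0,0],"claw":0.8},{"xyz":[-5.2,5.7,-1.3],"delta_rot":[0,0,0],"claw":0.8}]' 20
python3 - <<'E'
from h import *
move([.425,-.146,.0165],-93.9)
cam("wrist","w8")
E
```

```text
time_s: 36.42
tcp_pos: [0.4247, -0.1462, 0.0476]
eef_rot: [179.7, -0.0, -93.9]
contact_force: [-0.0, 0.3, 0.4]
gripper_width: 0.0258
gripper_force: 20.0
xyz [-0.01 -0.02  1.04] rot [ 0.3 -0.   0. ]
```

View pics/w8.png

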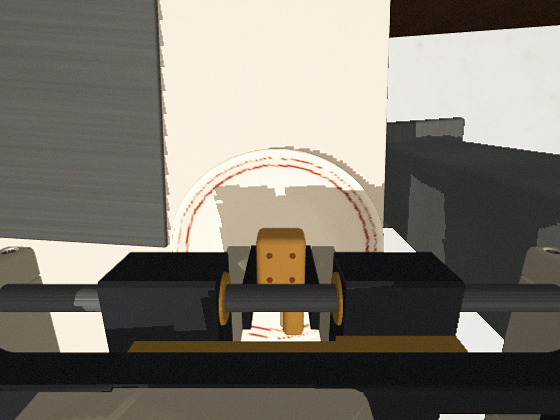

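The chipped finger is held over the middle of the plate (plate columns 175–383). I'll lower it and release.

```bash
python3 -m crank '[{"xyz":[0,0,0.6],"delta_rot":[0,0,0],"claw":0.8},{"xyz":[0,0,0.9],"delta_rot":[0,0,0],"claw":0.8},{"xyz":[0,0,1.02],"delta_rot":[0,0,0],"claw":0.8},{"xyz":[0,0,1.02],"delta_rot":[0,0,0],"claw":0.65},{"xyz":[0,0,1.02],"delta_rot":[0,0,0],"claw":0.62},{"xyz":[0,0,1.02],"delta_rot":[0,0,0],"claw":0.62},{"xyz":[0,0,0.5],"delta_rot":[0,0,0],"claw":0.62},{"xyz":[0,0,-0.5],"delta_rot":[0,0,0],"claw":0.62},{"xyz":[0,0,-2],"delta_rot":[0,0,0],"claw":0.5},{"xyz":[0,0,-4],"delta_rot":[0,0,0],"claw":0.4},{"xyz":[0,0,-6],"delta_rot":[0,0,0],"claw":0.4},{"xyz":[0,0,-6],"delta_rot":[0,0,0],"claw":0.4}]'
python3 - <<'E'
from h import *
# look pose over case & sheet: case in upper half
move([.56,.12,.42],-142); print(r.get_state()["joints"])
E
```

```text
time_s: 37.98
tcp_pos: [0.4282, -0.1457, 0.2343]
eef_rot: [-179.6, 0.1, -93.7]
contact_force: [-0.1, 1.2, -0.9]
gripper_width: 0.0521
gripper_force: 0.0
xyz [-9.13 -3.85 -6.15] rot [-0.4  0.2 48.3]
[ 6.32175634e+00 -1.64243994e+00 -2.55549029e+01  2.86424248e-02
 -6.56390728e+01 -1.00742645e+01]
```

```bash
python3 -m crank '[{"xyz":[-1.5,-0.6,-2],"delta_rot":[0,0,10],"claw":0.4},{"xyz":[-3,-1.3,-4],"delta_rot":[0,0,20],"claw":0.4},{"xyz":[-4.5,-2,-6.1],"delta_rot":[0,0,30],"claw":0.4},{"xyz":[-6,-2.6,-6.1],"delta_rot":[0,0,40],"claw":0.4},{"xyz":[-7.5,-3.2,-6.1],"delta_rot":[0,0,48.3],"claw":0.4},{"xyz":[-9.1,-3.85,-6.1],"delta_rot":[0,0,48.3],"claw":0.4},{"xyz":[-9.1,-3.85,-6.1],"delta_rot":[0,0,48.3],"claw":0.4},{"xyz":[-9.1,-3.85,-6.1],"delta_rot":[0,0,48.3],"claw":0.4}]'
python3 - <<'E'
from h import *
c,o=det("w9"); print(*o,sep="\n")
P=H+L1*d2(YAW-90+np.degrees(1.75)); b=beta_pin(1.75)[0]
print("knob",P+.2*d2(b)); p,B=pose(1.75,b,0); rel([(p+[0,0,.08],B),(p,B)])
E
```

```text
time_s: 38.98
tcp_pos: [0.5589, 0.1193, 0.411]
eef_rot: [179.9, -0.2, -142.0]
contact_force: [-0.0, -0.3, -0.6]
gripper_width: 0.0525
gripper_force: 0.0
(728, 123, -42.1, [37.0, 74.0], 1665)
(637, 230, -41.6, [71.0, 81.0], 1805)
(344, 418, -87.1, [23.0, 41.0], 661)
knob [0.50244366 0.2448593 ]
[-1.12, 4.46, 8.79] [0.2, 0.0, -113.6]
[-1.13, 4.45, 11.46] [0.2, 0.0, -113.6]
```

View pics/w9.png

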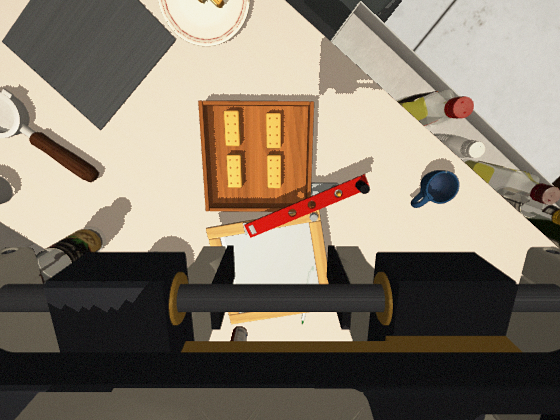

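Four fingers lie flat in the case at (232,127), (274,130), (234,170) and (274,170). The chipped one is on the plate at the top edge, and the stay is still pinned. Now back to the knob at (363,186).

```bash
python3 -m crank '[{"xyz":[-0.3,1,2],"delta_rot":[0,0,-10],"claw":0.4},{"xyz":[-0.5,2,4],"delta_rot":[0,0,-20],"claw":0.4},{"xyz":[-0.8,3,5],"delta_rot":[0,0,-30],"claw":0.4},{"xyz":[-1.1,4.45,5],"delta_rot":[0,0,-40],"claw":0.4},{"xyz":[-1.12,4.45,5],"delta_rot":[0,0,-50],"claw":0.4},{"xyz":[-1.12,4.45,5],"delta_rot":[0,0,-60],"claw":0.4},{"xyz":[-1.12,4.45,5],"delta_rot":[0,0,-70],"claw":0.4},{"xyz":[-1.12,4.45,5],"delta_rot":[0,0,-80],"claw":0.4},{"xyz":[-1.12,4.45,5.5],"delta_rot":[0,0,-90],"claw":0.4},{"xyz":[-1.12,4.45,6],"delta_rot":[0,0,-100],"claw":0.4},{"xyz":[-1.12,4.45,7],"delta_rot":[0,0,-110],"claw":0.4},{"xyz":[-1.12,4.45,8.5],"delta_rot":[0,0,-113.6],"claw":0.4},{"xyz":[-1.12,4.45,8.5],"delta_rot":[0,0,-113.6],"claw":0.4}]'
python3 - <<'E'
from h import *
c=cam("wrist","w10")
P=H+L1*d2(YAW-90+np.degrees(1.75)); b=beta_pin(1.75)[0]
print("knob px",pix(c,[*(P+.2*d2(b)),.098]),"pin px",pix(c,[*PIN,.0685]))
p,B=pose(1.75,b,0); rel([(p,B)])
E
```

```text
time_s: 40.65
tcp_pos: [0.5013, 0.2427, 0.1549]
eef_rot: [179.7, 0.2, -28.6]
contact_force: [0.4, 0.1, -0.0]
gripper_width: 0.0526
gripper_force: 0.0
knob px [275.68503273 226.18530406] pin px [275.70550179 168.41600228]
[-0.02, -0.03, 2.97] [0.1, 0.1, -0.2]
```

View pics/w10.png

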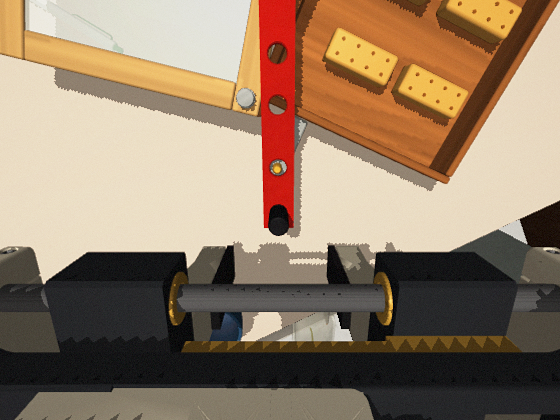

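The knob is at (278,226), as predicted and centred between the fingers. Descend and grip.

```bash
python3 -m crank '[{"xyz":[0,0,1],"delta_rot":[0,0,0],"claw":0.4},{"xyz":[0,0,2],"delta_rot":[0,0,0],"claw":0.4},{"xyz":[0,0,2.6],"delta_rot":[0,0,0],"claw":0.4},{"xyz":[0,0,2.95],"delta_rot":[0,0,0],"claw":0.4},{"xyz":[0,0,2.95],"delta_rot":[0,0,0],"claw":0.6},{"xyz":[0,0,2.95],"delta_rot":[0,0,0],"claw":1},{"xyz":[0,0,2.95],"delta_rot":[0,0,0],"claw":1},{"xyz":[0,0,2.95],"delta_rot":[0,0,0],"claw":1},{"xyz":[0,0,2.95],"delta_rot":[0,0,0],"claw":1},{"xyz":[0,0,2.95],"delta_rot":[0,0,0],"claw":1}]' 35
python3 - <<'E'
from h import *
b=beta_pin(1.75)[0]; rel([pose(1.75,b,l) for l in (0,.05,.1,.15,.2)])
E
```

```text
time_s: 41.95
tcp_pos: [0.503, 0.2454, 0.0687]
eef_rot: [180.0, 0.1, -28.5]
contact_force: [0.2, 0.5, -0.1]
gripper_width: 0.015
gripper_force: 35.0
[-0.01, 0.02, 0.02] [0.0, 0.1, -0.0]
[0.02, 0.02, -0.31] [0.0, -2.7, -0.0]
[0.06, 0.02, -0.64] [0.0, -5.6, -0.0]
[0.12, 0.02, -0.97] [0.0, -8.5, -0.0]
[0.19, 0.02, -1.3] [0.0, -11.3, -0.0]
```

```bash
python3 -m crank '[{"xyz":[0.02,0,-0.31],"delta_rot":[0,-2.8,0],"claw":1},{"xyz":[0.06,0,-0.64],"delta_rot":[0,-5.7,0],"claw":1},{"xyz":[0.12,0,-0.98],"delta_rot":[0,-8.5,0],"claw":1},{"xyz":[0.19,0,-1.32],"delta_rot":[0,-11.4,0],"claw":1},{"xyz":[0.19,0,-1.32],"delta_rot":[0,-11.4,0],"claw":1},{"xyz":[0.19,0,-1.32],"delta_rot":[0,-11.4,0],"claw":1}]' 35
python3 - <<'E'
from h import *
b2,b3=beta_pin(.61)[0],beta_pin(1.75)[0]
rel([pose(1.75+(.61-1.75)*f,b3+(b2-b3)*f,.2) for f in np.linspace(0,1,11)])
E
```

```text
time_s: 42.7
tcp_pos: [0.5082, 0.2423, 0.1076]
eef_rot: [180.0, 11.4, -28.5]
contact_force: [1.6, -0.9, -1.0]
gripper_width: 0.0152
gripper_force: 35.0
[-0.01, 0.01, 0.01] [0.0, -0.0, -0.0]
[-0.1, -0.12, 0.02] [1.0, -0.0, 4.6]
[-0.2, -0.26, 0.04] [1.9, -0.0, 9.2]
[-0.3, -0.42, 0.06] [2.9, -0.0, 13.8]
[-0.39, -0.59, 0.08] [3.8, -0.0, 18.5]
[-0.48, -0.78, 0.1] [4.7, -0.0, 23.1]
[-0.56, -0.99, 0.12] [5.7, -0.0, 27.7]
[-0.63, -1.21, 0.13] [6.6, -0.0, 32.3]
[-0.69, -1.45, 0.14] [7.5, -0.0, 37.0]
[-0.74, -1.71, 0.15] [8.5, -0.0, 41.6]
[-0.76, -1.98, 0.16] [9.4, -0.0, 46.2]
```

```bash
python3 -m crank '[{"xyz":[-0.1,-0.12,0.02],"delta_rot":[1,0,4.6],"claw":1},{"xyz":[-0.2,-0.26,0.04],"delta_rot":[1.9,0,9.2],"claw":1},{"xyz":[-0.3,-0.42,0.06],"delta_rot":[2.9,0,13.8],"claw":1},{"xyz":[-0.39,-0.59,0.08],"delta_rot":[3.8,0,18.5],"claw":1},{"xyz":[-0.48,-0.78,0.1],"delta_rot":[4.7,0,23.1],"claw":1},{"xyz":[-0.56,-0.99,0.12],"delta_rot":[5.7,0,27.7],"claw":1},{"xyz":[-0.63,-1.21,0.13],"delta_rot":[6.6,0,32.3],"claw":1},{"xyz":[-0.69,-1.45,0.14],"delta_rot":[7.5,0,37],"claw":1},{"xyz":[-0.74,-1.71,0.15],"delta_rot":[8.5,0,41.6],"claw":1},{"xyz":[-0.76,-1.98,0.16],"delta_rot":[9.4,0,46.2],"claw":1},{"xyz":[-0.76,-1.98,0.16],"delta_rot":[9.4,0,46.2],"claw":1},{"xyz":[-0.76,-1.98,0.16],"delta_rot":[9.4,0,46.2],"claw":1}]' 35
python3 - <<'E'
from h import *
c=cam("wrist","w11"); b=beta_pin(.61)[0]
P=H+L1*d2(YAW-90+np.degrees(.61)); print("pin px",pix(c,[*PIN,.0685])," h2 px",pix(c,[*(P+.1125*np.cos(.2)*d2(b)),.058+.1125*np.sin(.2)]))
rel([pose(.61,b,l) for l in (.2,.15,.1,.05,0)])
E
```

```text
time_s: 44.2
tcp_pos: [0.5152, 0.3059, 0.1078]
eef_rot: [180.0, 11.5, -75.5]
contact_force: [0.5, 0.5, -0.8]
gripper_width: 0.0151
gripper_force: 35.0
pin px [279.27410281  99.65559404]  h2 px [279.25486632  98.94281398]
[0.01, -0.01, 0.01] [0.1, 0.0, 0.1]
[0.01, -0.01, 0.34] [0.1, 2.9, 0.1]
[0.01, -0.02, 0.68] [0.1, 5.8, 0.1]
[0.04, -0.02, 1.01] [0.1, 8.6, 0.1]
[0.08, -0.02, 1.34] [0.1, 11.5, 0.1]
```

View pics/w11.png

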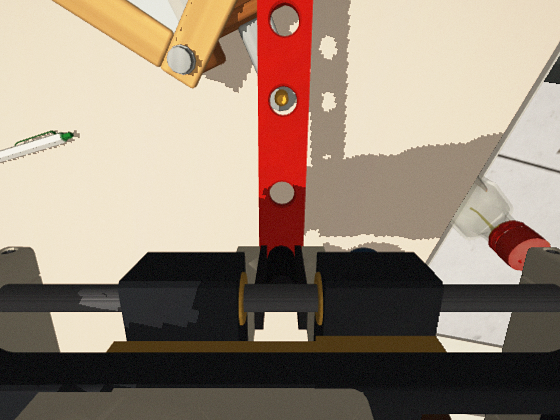

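The pin at (284,98) is centred in the middle hole, so I'll lower the stay.

```bash
python3 -m crank '[{"xyz":[0.01,-0.01,0.34],"delta_rot":[0,2.9,0],"claw":1},{"xyz":[0.01,-0.01,0.68],"delta_rot":[0,5.8,0],"claw":1},{"xyz":[0.03,-0.01,0.85],"delta_rot":[0,7.2,0],"claw":1},{"xyz":[0.04,-0.01,1.01],"delta_rot":[0,8.6,0],"claw":1},{"xyz":[0.06,-0.01,1.18],"delta_rot":[0,10,0],"claw":1},{"xyz":[0.08,-0.01,1.33],"delta_rot":[0,11.4,0],"claw":1},{"xyz":[0.08,-0.01,1.33],"delta_rot":[0,11.4,0],"claw":1}]' 35
```

```text
time_s: 45.12
tcp_pos: [0.5144, 0.3114, 0.068]
eef_rot: [179.9, 0.0, -75.6]
contact_force: [0.5, -2.7, 0.1]
gripper_width: 0.0149
gripper_force: 35.0
```

Level and unloaded. I'll release, rise, and look once more.

```bash
python3 -m crank '[{"xyz":[0,0,0],"delta_rot":[0,0,0],"claw":0.75},{"xyz":[0,0,0],"delta_rot":[0,0,0],"claw":0.65},{"xyz":[0,0,0],"delta_rot":[0,0,0],"claw":0.6},{"xyz":[0,0,-0.5],"delta_rot":[0,0,0],"claw":0.6},{"xyz":[0,0,-2],"delta_rot":[0,0,0],"claw":0.6},{"xyz":[0,0,-4],"delta_rot":[0,0,0],"claw":0.6},{"xyz":[0,0,-6],"delta_rot":[0,0,0],"claw":0.6},{"xyz":[0,0,-8],"delta_rot":[0,0,0],"claw":0.6},{"xyz":[1,0,-9],"delta_rot":[0,0,0],"claw":0.6},{"xyz":[2,0,-10],"delta_rot":[0,0,0],"claw":0.6},{"xyz":[2,0,-10],"delta_rot":[0,0,0],"claw":0.6}]'
python3 - <<'E'
from h import *
c=cam("wrist"); s=cam("scene")
cv2.imwrite("pics/end.png",np.hstack([cv2.resize(c["img"][:260,80:480],(400,260)),cv2.resize(s["img"][120:315,170:470],(400,260))]))
E
```

```text
time_s: 46.5
tcp_pos: [0.531, 0.2515, 0.3728]
eef_rot: [-179.7, 0.2, -75.7]
contact_force: [0.4, 0.3, -0.1]
gripper_width: 0.0348
gripper_force: 0.0
```

View pics/end.png

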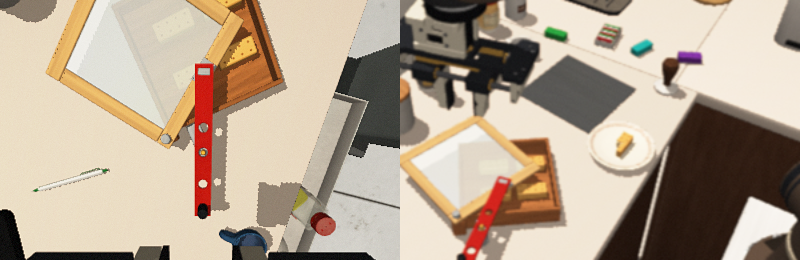

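The pin shows in the middle hole at (203,152) with the lid part open. The fingers are in the case and the chipped one is on the plate, so I'm handing in.

```bash
python3 -c "
from plant import job
print(job.close_job())"
```

```text
the job is handed in; nothing more can be done
None
```

The job is handed in: four whole fingers lie on the case floor, the chipped one is on the plate, and the lid stands part open with the stay's middle hole over the pin; it took about 46.5 s.

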